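# Post a parts carton through a sprung return chute

### The job

Return the small cardboard carton on the steel deck of the drop box through its sprung flap: press the flap's lever right down with one fingertip, keep it down, and with the other fingertip push the carton along the deck and over the sill until it slides down inside. Only then let the lever come up so that the flap closes again. The flap must not touch the carton, the carton is only pushed, never picked up, and the other things on the table stay where they are.

Things in the scene. Friction and masses are not known exactly. Their poses are not given: they have to be found in the camera images.
- drop_box: fixed white and grey metal drop box. Origin on the table under the middle of the sill; x points from the deck into the box (away from the robot within 0.25 rad), y left, z up; in mm: deck x -142 to 0, top z 60, curbs with inner faces y +-31, outer +-36, tops z 66. Housing x 0 to 152, cheeks y +-40, roof top z 134. A stop post (10 x 16, to z 64) stands under the lever at x -85, y 62
- sill (a point): middle of the sill, where the deck ends at the mouth (drop box frame 0, 0, 60 mm). The deck is polished steel, slippery (friction about 0.15). Beyond it an equally slippery chute falls at 24 degrees to the back wall at x 148; a carton pushed more than halfway over the sill tips and slides down by itself. The mouth is 72 mm wide
- flap (a joint): spring hinge of the flap (rad): 0 shut, 0.80 fully open (stop). Axle along the box's y at x 12, z 122 mm. The leaf, 66 wide, 72 long, hangs into the mouth, leaning 0.35 rad inward when shut, and swings in and up; it clears the carton above 0.6. Its lever, one piece with it, is outside the left cheek at y 62: press it down to open (2 to 5 N at the bar); let go, it springs shut
- lever_outer (a point): top of the lever bar at its free end nearest the robot. Bar: dark steel, straight, 134 mm long, 16 wide (y), 6 thick. Flap shut: this end is at x -127, y 62, z 193 (box frame), the bar rising to the robot at 46 degrees. Fully open: x -136, z 72, the bar level along the deck's direction, top 12 above the deck: one fingertip can slide along it while the other, as high, moves over the deck
- lever_inner (a point): top of the lever bar, 2 mm from its inner end, 130 from lever_outer; y 62. Flap shut: x -36, z 100 in the drop box frame; fully open: x -6, z 72. Here a crank 10 mm thick rises from the bar to the axle
- carton: cardboard carton to be posted, 66 long, 50 wide, 40 high, about 50 g (0.7 to 1.4 times); origin at the centre of its underside, z up, its own y along its 66 length. It stands on the deck between the curbs, its length along the deck, its centre 45 to 68 before the sill
- jar: bystander: brown screw-top jar with white cap, 45 diameter, 55 high, on the table right of the deck; origin at the centre of its underside
- tape: bystander: white roll of thread tape lying flat, 52 diameter, 16 high, on the table right of the deck; origin at the centre of its underside
- small_carton: bystander: small white carton 30 x 62 x 46 high, on the table to the right; origin at the centre of its underside
- dropper: bystander: small white bottle with a red pointed cap, 32 diameter, 98 high, on the table to the left; origin at the centre of its underside
- mouse: bystander: black computer mouse 108 x 63 x 40 high, on the table to the right; origin at the centre of its underside
Not all that is in view belongs to the job. What is meant by the carton is not turquoise, and is the larger of those in its own colour.

How it is judged (in metres and radians):
On the way, in this order (a step that is already met when the one before it is completed fails the run):
1. a finger holds the lever down and the flap open (over 0.6 rad) while the carton is still on the deck (value of joint flap above 0.6 rad and contact force between the fingers and flap above 0.3 N and x of carton in the frame of drop_box below -0.025 m), for 0.2 s.
2. the carton goes over the sill and in while a finger still holds the flap open (over 0.6 rad) (value of joint flap above 0.6 rad and contact force between the fingers and flap above 0.3 N and x of carton in the frame of drop_box above 0.035 m), for 0.05 s.
At the end, for the whole second after the job is handed in: the carton lies at rest down inside the drop box (its centre 55 to 130 mm past the sill, within 30 mm of the middle, below 50 mm height) and the flap is shut (within 0.06 rad) (x of carton in the frame of drop_box between 0.055 and 0.13 m and y of carton in the frame of drop_box between -0.03 and 0.03 m and height (world z) of carton below 0.05 m and linear speed of carton below 0.02 m/s and value of joint flap below 0.06 rad); the robot touches nothing.
It fails at once if the carton is lifted (its underside centre more than 15 mm above the deck) (height (world z) of carton above 0.075 m).
It fails at once if the flap touches the carton with more than 1 N (contact force between flap and carton above 1 N).
It fails at once if a bystander is moved more than 20 mm (distance of any of jar, tape, small_carton, dropper, mouse from where it was at the start of the episode above 0.02 m).
It also fails if it takes over 48 s, if anything falls off the work surface, if the arm or the gripper's body presses on something with over 40 N, if the wrist force passes 120 N, or if a joint passes its speed limit or range.

### The arm

A 6-joint arm with a two-finger parallel gripper is mounted at the origin on a cart in front of the work surface, level with it; the furniture and walls round the work are solid. World frame = base frame: x ahead of the robot, y to its left, z up, the work surface at z = 0. Lengths are in m, angles in degrees, forces in N, time in s.
With the tool pointing down it reaches from about 0.25 to 0.775 m from the base axis. Payload 4 kg.
Tool frame: the origin (TCP) lies between the finger pads; the fingertips stand 8 mm ahead of it and the grasp point (between the pads) lies 11 mm behind it (bot.tip_reach is the distance from the TCP to the fingertips, in m); z points along the fingers, y is the line along which they close (so a half turn about z gives the same grasp; the last joint's range is limited). The gripper opens to 85 mm and grips with 20 to 120 N. Pads are 22 mm wide; open, the fingers measure 114 mm over their backs; the gripper's body (76 mm by 85 mm) begins 54 mm behind the grasp point. The pads swing forward as they close: fully open they stand 13 mm farther back than shut.
Start: joints at [60.671, 4.996, 78.535, -0, 96.463, -5.907], TCP at [0.219, 0.505, 0.239] pointing down, gripper open.
Joint ranges: [-177.83, 177.83], [-43.37, 116.18], [15.69, 146.23], [-61.86, 241.86], [9.47, 152.12], [-147.06, 147.06]. Speed limits (degrees/s): [159.86, 159.86, 180, 180, 180, 180].

### API

Orientations are given as a 3x3 rotation matrix whose columns are the frame's x, y, z axes.
In Python, from station import bot gives the robot as it stands. The module is installed in compiled form; this text tells all that it offers.
- The arm moves only by the shell command python3 -m pendant 'ROWS' [OPENING] [FORCE]. ROWS is JSON, a list of rows, each an object of numbers: "dx", "dy", "dz": the shift along the tool's x, y, z in units of 0.1 m (1.0 is 0.1 m); "ax", "ay", "az": the turn, a rotation vector about the tool's x, y, z in units of 0.5 rad (1.0 is 0.5 rad). In form: [{"dx": .., "dy": .., "dz": .., "ax": .., "ay": .., "az": ..}, ...]. A call has 1 to 12 rows; each row is the pose to reach, as a shift and turn from the pose commanded when the call began, along the tool's axes at that moment; what a row does not reach only later rows make up. A row lasts 1/10 s, in which the tool goes at most 50 mm and 8.59 degrees, less where a joint would pass 70% of its speed; a pose out of reach is approached as far as the arm can. A call with a number of a shift or a turn outside -1 to 1 is refused whole. A call with a gripper value outside its range is refused whole. OPENING is the opening, from -1 (shut) to 1 (fully open), set as the call begins (- or left out, the last holds). The fingers move at their own pace and stop on an object; FORCE is the grip in N (left out, the last holds). Time passes only in rows, so rows that repeat a pose let the fingers close. It gives the time, the measured TCP pose, the force, the opening and the grip force at its end, in the units of the state.
- bot.state(): the state, without advancing time (a new reading comes with each control period).
- bot.read_camera(name): name is "scene" or "top" or "wrist"; returns (picture, depth): 400x640x3 uint8, red, green, blue; 400x640 float32, m along the optical axis (not along the pixel's ray), 0 where there is no reading.
- bot.calibration(name): a dict with "camera_matrix" (3x3 intrinsics, pixels), "dist" ([k1, k2, p1, p2, k3] as OpenCV has them; the pictures are not rectified), "rvec" (rotation vector, rad) and "tvec" (3), from world to camera coordinates, as OpenCV has them; the wrist camera has in their place "mount" (4x4, takes a point from camera to tool coordinates, whose origin is the TCP and whose axes are the flange's). Camera axes: x right, y down, z forward; pixel columns grow to the right and rows downward; lengths in m; the calibration is good to about 2 mm. A picture is of the moment at which its call begins: read the wrist's pose just before it. calibration takes no time and is no camera call.
- bot.close_job(): hands the job in; it is judged then, once.
The state is a dict: "clock": time; "joints": joint angles; "joint_velocities": joint speeds; "effort": joint torques, N m; "tool_pos": TCP position; "eef_rot": TCP orientation; "contact_force": force on the tool from outside, world axes, zero at the start; "wrist_torque": the same for the moment, N m; "width": opening from 0.0 (shut) to 1.0 (fully open); "gripper_force": force on a finger pad.
Only numpy, scipy, OpenCV 4.12 (cv2) and the standard library are available. Lean on these libraries where they do the work, as an engineer would, in place of code of your own. Each camera call takes 0.05 s, during which the arm holds its last target. There are 200 camera calls.

## Working session

There is one attempt and no reset: what is moved stays moved. The work goes in short steps, Python scripts to look and compute and a shell command to move; the robot and the scene stay as the last step left them, time stands still between calls to the robot, and variables do not carry over. Pictures are saved under pics/ and viewed, at most 12 in all, crops included, and the job is handed in when it is done.

```bash
mkdir -p pics; cat > h.py <<'E'
import numpy as np, cv2
from station import bot
def cam(n):
    c=bot.calibration(n); return np.array(c["camera_matrix"]),np.array(c["dist"]),c
def ext(n,st=None):
    K,d,c=cam(n)
    if "mount" in c:
        M=np.array(c["mount"]); T=np.eye(4); T[:3,:3]=st["eef_rot"]; T[:3,3]=st["tool_pos"]; return T@M
    R=cv2.Rodrigues(np.array(c["rvec"],float))[0]; T=np.eye(4); T[:3,:3]=R.T; T[:3,3]=-R.T@np.array(c["tvec"]).ravel(); return T
def und(n,px):
    K,d,c=cam(n); return cv2.undistortPoints(np.array(px,float).reshape(-1,1,2),K,d).reshape(-1,2)
def plane(n,px,z,T=None):
    T=ext(n) if T is None else T
    r=np.c_[und(n,px),np.ones(len(px))]@T[:3,:3].T
    return T[:3,3]+r*((z-T[2,3])/r[:,2:])
def dep(n,px,D,T=None):
    T=ext(n) if T is None else T
    z=np.array([np.median(D[int(v)-1:int(v)+2,int(u)-1:int(u)+2]) for u,v in px])
    return (np.c_[und(n,px),np.ones(len(px))]*z[:,None])@T[:3,:3].T+T[:3,3]
def proj(n,P,T=None):
    T=ext(n) if T is None else T
    K,d,c=cam(n); Ti=np.linalg.inv(T)
    return cv2.projectPoints(np.array(P,float).reshape(-1,3),cv2.Rodrigues(Ti[:3,:3])[0],Ti[:3,3],K,d)[0].reshape(-1,2)
E
python3 - <<'E'
from h import *
st=bot.state(); print(st)
for n in ("scene","top"):
    p,D=bot.read_camera(n); cv2.imwrite(f"pics/{n}0.png",p[:,:,::-1]); np.savez(f"{n}0.npz",p=p,D=D); print(n,ext(n)[:3,3],cam(n)[0][0,0])
E
```

```text
{'clock': 0.0, 'joints': array([ 6.06693813e+01,  5.04046634e+00,  7.86274380e+01,  2.49352303e-04,
        9.64626087e+01, -5.90736197e+00]), 'joint_velocities': array([-0.03182257, -0.02445453,  0.09258617,  0.01250962,  0.0014226 ,
        0.07945543]), 'effort': array([-9.06137211e-05, -3.51851821e+01, -3.13280189e+01, -1.08539452e-04,
        1.06935806e-02, -1.01573747e-05]), 'tool_pos': array([0.21839799, 0.50424253, 0.23810231]), 'eef_rot': array([[-9.17593404e-01,  3.97518667e-01, -1.11958648e-03],
       [ 3.97520172e-01,  9.17591291e-01, -1.98375586e-03],
       [ 2.38742814e-04, -2.26533951e-03, -9.99997406e-01]]), 'contact_force': array([-0.10660058,  0.24959065, -0.47163151]), 'wrist_torque': array([-0.0926059 , -0.01441357, -0.03912413]), 'gripper_force': 0.0, 'width': 1.0023063993897268}
scene [1.23084689 0.09427838 0.95455506] 474.4725583913947
top [0.34067224 0.11502259 1.27910562] 440.2149802431028
```

View pics/scene0.png

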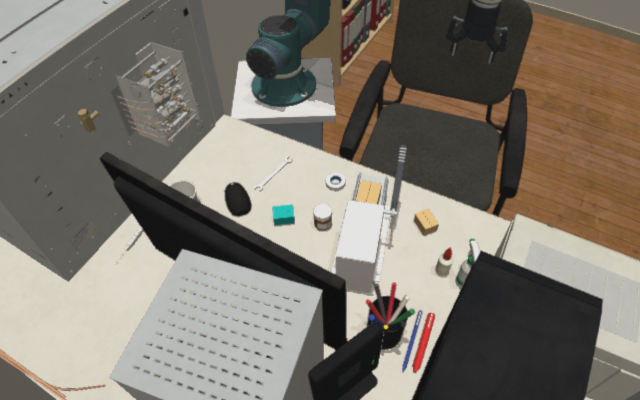

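View pics/top0.png

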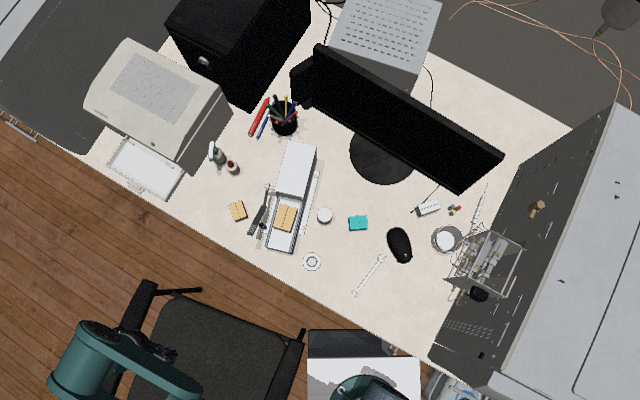

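Candidates for the carton, in the top view: the tan one on the deck at (286,218), a smaller tan decoy on the table at (238,210), and a turquoise one at (358,222). I choose the tan one on the deck, as it is the larger of its colour. I'll check it in a crop.

```bash
python3 - <<'E'
from h import *
from scipy import ndimage
for n in ("top","scene"):
    f=np.load(n+"0.npz"); p,D=f["p"],f["D"]; T=ext(n)
    v,u=np.mgrid[:400,:640]; px=np.c_[u.ravel(),v.ravel()]
    X=((np.c_[und(n,px),np.ones(len(px))]*D.reshape(-1,1))@T[:3,:3].T+T[:3,3]).reshape(400,640,3)
    hsv=cv2.cvtColor(p,cv2.COLOR_RGB2HSV)
    c0=(297,170) if n=="top" else (362,235)
    m=(abs(X[...,2]-.134)<.012)&(D>0)&(hsv[...,1]<60)
    L,k=ndimage.label(m); m=L==L[c0[1],c0[0]]
    cnt=cv2.findContours(m.astype(np.uint8),0,1)[0][0].reshape(-1,2)
    P=plane(n,cnt,.134); r=cv2.minAreaRect((P[:,:2]*1000).astype(np.float32)); print(n,"roof",r,"z",np.median(X[m][:,2]))
    mo=(hsv[...,0]>10)&(hsv[...,0]<28)&(hsv[...,1]>90)&(hsv[...,2]>120)&(X[...,2]>.0)&(X[...,2]<.15)&(X[...,0]<.75)
    L,k=ndimage.label(mo)
    for i in range(1,k+1):
        s=L==i
        if s.sum()<40: continue
        z=np.percentile(X[s][:,2],80); t=s&(abs(X[...,2]-z)<.012)
        cnt=max(cv2.findContours(t.astype(np.uint8),0,1)[0],key=len).reshape(-1,2)
        P=plane(n,cnt,z); print(" tan",s.sum(),np.argwhere(s).mean(0)[::-1],"z",z,cv2.minAreaRect((P[:,:2]*1000).astype(np.float32)))
    b=p[130:260,220:340] if n=="top" else p[140:300,320:450]
    cv2.imwrite(f"pics/{n}c.png",cv2.resize(b[:,:,::-1],None,fx=4.5,fy=4.5 if n=="top" else 3.7,interpolation=cv2.INTER_CUBIC))
E
```

```text
top roof ((667.2459716796875, 199.0623779296875), (108.36695098876953, 152.70895385742188), 76.29310607910156) z 0.1336534529628599
scene roof ((671.4810791015625, 197.71405029296875), (109.62445831298828, 154.522216796875), 76.0321044921875) z 0.1319645009515461
 tan 417 [368.47961631 191.91127098] z 0.09947887002429104 ((535.37353515625, 215.20071411132812), (49.45490646362305, 60.90049362182617), 72.89707946777344)
 tan 258 [426.4379845  219.14341085] z 0.030493046388457824 ((570.3093872070312, 356.5908508300781), (50.287052154541016, 37.49433898925781), 20.413711547851562)
```

View pics/topc.png

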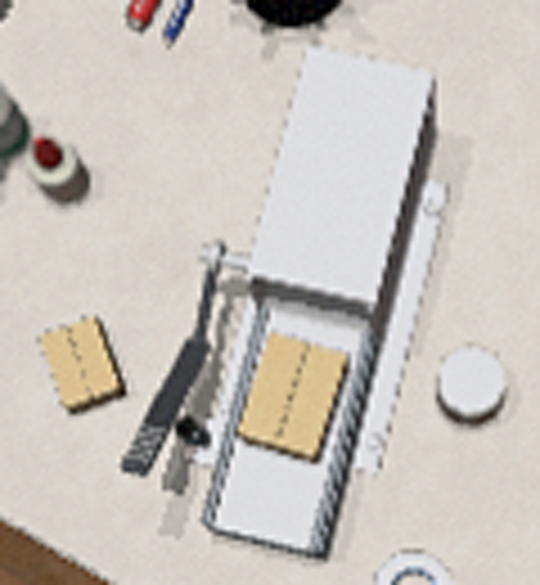

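The crop confirms the larger tan carton on the deck at crop (294,395), with two flaps and between the curbs. The roof corners are at (308,48), (435,75), (378,305) and (252,278), and the lever's free end is at (137,465).

```bash
python3 - <<'E'
from h import *
f=np.load("top0.npz"); D=f["D"]
c=lambda L:np.array(L,float)/4.5+[220-.4,130-.4]
R=plane("top",c([(308,48),(435,75),(378,305),(252,278)]),.134)[:,:2]
print(R, (R[0]+R[1]-R[2]-R[3])/2, np.linalg.norm(R[0]-R[1]))
F=plane("top",c([(208,526),(325,557)]),.063)[:,:2]; print("front",F)
ct=plane("top",c([(270,333),(349,350),(318,462),(240,440)]),.100)[:,:2]; print("carton",ct,ct.mean(0))
lo=plane("top",c([(137,467)]),.193)[:,:2]
# LSQ fit of the box pose from known points
B=np.array([[152,40],[152,-40],[0,-40],[0,40],[-142,36],[-142,-36],[-127,62]])/1e3
W=np.r_[R,F,lo]
def fit(B,W):
    b=B-B.mean(0);w=W-W.mean(0);a=np.arctan2((b[:,0]*w[:,1]-b[:,1]*w[:,0]).sum(),(b*w).sum())
    Q=np.array([[np.cos(a),-np.sin(a)],[np.sin(a),np.cos(a)]]);t=W.mean(0)-Q@B.mean(0);return a,Q,t
a,Q,t=fit(B,W);print(a,t);print("res mm",(W-(B@Q.T+t)).round(4)*1e3)
print("carton in box",((ct.mean(0)-t)@Q).round(4), "cart yaw", np.arctan2(*(ct[0]+ct[1]-ct[2]-ct[3])[::-1])-a)
sc=np.load("scene0.npz")["p"]
g=lambda P:np.r_[Q@np.array(P[:2])+t,P[2]]
vis=cv2.resize(sc[130:310,310:450],None,fx=4,fy=4)[:,:,::-1].copy()[:600]
for P in [(0,0,.06),(-.142,.036,.066),(-.142,-.036,.066),(0,.04,.134),(0,-.04,.134),(.152,.04,.134),(.152,-.04,.134),(-.127,.062,.193),(-.036,.062,.1),(-.085,.062,.064)]:
    q=((proj("scene",g(P))[0]-[310,130])*4+1.5).astype(int); cv2.circle(vis,tuple(q),4,(0,0,255),1)
cv2.imwrite("pics/sc.png",vis)
E
```

```text
[[0.74362743 0.20618052]
 [0.72563191 0.12889779]
 [0.58328977 0.16324975]
 [0.60024737 0.23808862]] [ 0.1428611  -0.03313003] 0.07935023333187731
front [[0.46015725 0.2708643 ]
 [0.44075813 0.19866919]]
carton [[0.57362151 0.23030052]
 [0.56276479 0.18223252]
 [0.49459874 0.20059837]
 [0.50819454 0.24763871]] [0.53479489 0.21519253]
-0.235399219523615 [0.58907486 0.20212542]
res mm [[-2.6  0.6]
 [-1.9  1.1]
 [ 3.5  0. ]
 [ 1.8 -2.9]
 [ 0.8  0.6]
 [-1.8 -1.6]
 [ 0.2  2.1]]
carton in box [-0.0558  0.    ] cart yaw -0.02575677837069687
```

View pics/sc.png

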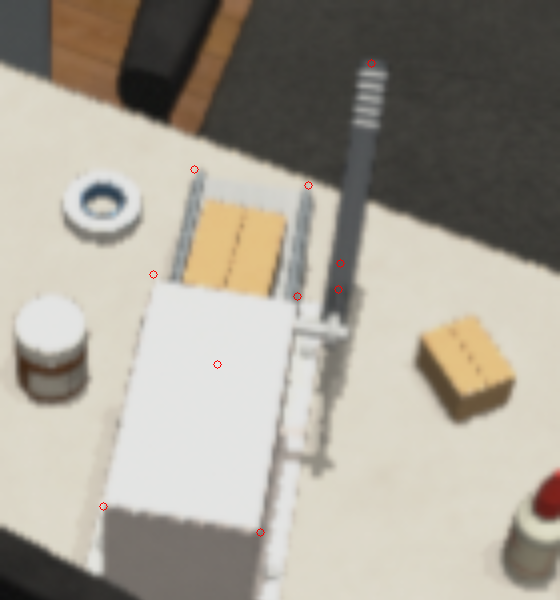

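The fit reprojects to within about 1–2 px in the scene view: lever tip at (372,63), roof corners at (155,278) and (297,297). Next I work out the approach.

```bash
cat >> h.py <<'E'
A=-.2354; t=np.array([.58907,.20213]); Q=np.array([[np.cos(A),-np.sin(A)],[np.sin(A),np.cos(A)]])
def go(x,y,z):
    "shift (0.1 m) and turn (0.5 rad) in tool axes to bring TCP to box point x,y,z with tool x = -box x"
    s=bot.state(); R=s["eef_rot"]; p=np.r_[Q@[x,y]+t,z]
    G=np.c_[-np.r_[Q[:,0],0],np.r_[Q[:,1],0],[0,0,-1.]]
    print("shift",(R.T@(p-s["tool_pos"])*10).round(3),"turn",(cv2.Rodrigues(R.T@G)[0].ravel()*2).round(3))
def where():
    s=bot.state(); print(s["clock"],"box mm",((s["tool_pos"][:2]-t)@Q*1e3).round(1),(s["tool_pos"][2]*1e3).round(1),"F",s["contact_force"].round(2),"w",s["width"],s["joints"].round(0))
E
python3 -c "
from h import *
print(bot.tip_reach,np.round(cam('wrist')[2]['mount'],3)); go(-.114,.030,.26)"
```

```text
0.008 [[-0.    -0.962 -0.272  0.068]
 [ 1.    -0.    -0.001  0.   ]
 [ 0.001 -0.272  0.962 -0.134]
 [ 0.     0.     0.     1.   ]]
shift [-3.428 -1.201 -0.216] turn [-0.004 -0.001 -0.347]
```

```bash
python3 -m pendant '[{"dx":-0.4,"dy":-0.15,"dz":-0.22,"az":-0.15},{"dx":-0.8,"dy":-0.3,"dz":-0.22,"az":-0.3},{"dx":-1,"dy":-0.35,"dz":-0.22,"az":-0.347},{"dx":-1,"dy":-0.35,"dz":-0.22,"az":-0.347}]' 0.18 && python3 -c "
from h import *
go(-.114,.030,.26);where()"
```

```text
validation failed for argument at $[0]...
```

```bash
python3 -m pendant '[{"dx":-0.4,"dy":-0.15,"dz":-0.22,"ax":0,"ay":0,"az":-0.15},{"dx":-0.8,"dy":-0.3,"dz":-0.22,"ax":0,"ay":0,"az":-0.3},{"dx":-1,"dy":-0.35,"dz":-0.22,"ax":0,"ay":0,"az":-0.347},{"dx":-1,"dy":-0.35,"dz":-0.22,"ax":0,"ay":0,"az":-0.347}]' 0.18 ; python3 -c "
from h import *
go(-.114,.030,.26);where()"
```

```text
clock: 0.5
tool_pos: [0.2983, 0.4311, 0.261]
eef_rot: [[-0.972, 0.237, 0.0], [0.237, 0.972, -0.001], [-0.001, -0.001, -1.0]]
contact_force: [-0.6, 1.0, -0.8]
width: 0.589
gripper_force: 0.0
shift [-2.226 -1.24   0.012] turn [-0.002  0.001 -0.008]
0.5 box mm [-336.2  154.9] 261.0 F [-0.65  0.97 -0.82] w 0.5887167545646818 [ 49.   2.  80.  -0.  99. -27.]
```

```bash
python3 -m pendant '[{"dx":-0.4,"dy":-0.25,"dz":0,"ax":0,"ay":0,"az":0},{"dx":-0.8,"dy":-0.45,"dz":0,"ax":0,"ay":0,"az":0},{"dx":-1,"dy":-0.6,"dz":0,"ax":0,"ay":0,"az":0},{"dx":-1,"dy":-0.6,"dz":0,"ax":0,"ay":0,"az":0}]';python3 -m pendant '[{"dx":-0.4,"dy":-0.25,"dz":0,"ax":0,"ay":0,"az":0},{"dx":-0.8,"dy":-0.45,"dz":0,"ax":0,"ay":0,"az":0},{"dx":-1,"dy":-0.6,"dz":0,"ax":0,"ay":0,"az":0},{"dx":-1,"dy":-0.6,"dz":0,"ax":0,"ay":0,"az":0},{"dx":-1,"dy":-0.6,"dz":0,"ax":0,"ay":0,"az":0}]' >/dev/null; python3 - <<'E'
from h import *
go(-.114,.030,.26);where()
s=bot.state(); p,D=bot.read_camera("wrist"); cv2.imwrite("pics/w1.png",p[:,:,::-1]); T=ext("wrist",s)
g=lambda P:np.r_[Q@np.array(P[:2])+t,P[2]]
np.savez("w1.npz",p=p,D=D,T=T)
for n,P in dict(c1=(-.142,.036,.066),c2=(-.142,-.036,.066),r1=(0,.04,.134),r2=(0,-.04,.134),lo=(-.127,.062,.193)).items(): print(n,proj("wrist",g(P),T)[0].round())
E
```

```text
clock: 0.9
tool_pos: [0.3809, 0.3496, 0.2606]
eef_rot: [[-0.971, 0.237, -0.001], [0.237, 0.971, -0.001], [0.001, -0.001, -1.0]]
contact_force: [-0.1, 0.6, -0.4]
width: 0.592
gripper_force: 0.0
shift [-0.253 -0.07   0.008] turn [ 0.001 -0.004  0.001]
1.4 box mm [-139.3   37. ] 260.8 F [-0.03 -0.12  0.15] w 0.5908268592680721 [ 24.   3.  78.   0.  99. -52.]
c1 [317. 180.]
c2 [253. 180.]
r1 [320. 327.]
r2 [243. 327.]
lo [352. 233.]
```

View pics/w1.png

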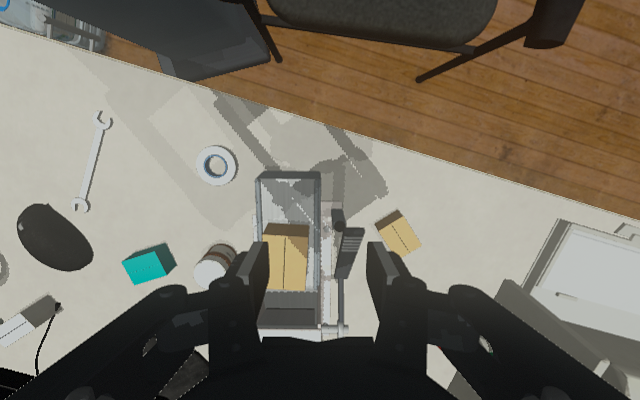

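The wrist view shows the carton at (287,260) between the curbs, the lever end at (352,230) and the fingers at (255,280) and (380,280). The lever lies within about 4 px of the prediction. I'll refine the carton's rear face while moving over the lever.

```bash
python3 -m pendant '[{"dx":-0.1,"dy":-0.07,"dz":0,"ax":0,"ay":0,"az":0},{"dx":-0.25,"dy":-0.07,"dz":0.1,"ax":0,"ay":0,"az":0},{"dx":-0.25,"dy":-0.07,"dz":0.3,"ax":0,"ay":0,"az":0},{"dx":-0.25,"dy":-0.07,"dz":0.4,"ax":0,"ay":0,"az":0},{"dx":-0.25,"dy":-0.07,"dz":0.4,"ax":0,"ay":0,"az":0}]'>/dev/null; python3 - <<'E'
from h import *
where()
f=np.load("w1.npz"); p,D,T=f["p"],f["D"],f["T"]
v,u=np.mgrid[:400,:640]; px=np.c_[u.ravel(),v.ravel()]
X=((np.c_[und("wrist",px),np.ones(len(px))]*D.reshape(-1,1))@T[:3,:3].T+T[:3,3]).reshape(400,640,3)
X[...,:2]=(X[...,:2]-t)@Q; X*=1e3
hsv=cv2.cvtColor(p,cv2.COLOR_RGB2HSV)
tan=(hsv[...,0]>10)&(hsv[...,0]<28)&(hsv[...,1]>80)&(u>255)&(u<320)&(v>215)&(v<295)
P=X[tan]; top=P[P[:,2]>94]; print("carton z",np.percentile(P[:,2],[2,50,98]),"x",np.percentile(top[:,0],[1,99]),"y",np.percentile(top[:,1],[1,99]))
c=X[165:260,245:335].reshape(-1,3); c=c[(c[:,2]>40)&(c[:,2]<75)]; print("deck x",np.percentile(c[:,0],[1]),"y",np.percentile(c[:,1],[1,99]))
l=X[205:300,325:370].reshape(-1,3); l=l[l[:,2]>110]; e=l[l[:,2]>np.percentile(l[:,2],80)]; print("lever end",l[:,0].min(),np.percentile(l[:,2],[50,99]),"y",np.percentile(e[:,1],[5,95]))
# finger tips seen in wrist view: depth near the visible tips
for a in [(235,275,240,300),(365,405,240,300)]:
    m=D[a[2]:a[3],a[0]:a[1]]; Y=X[a[2]:a[3],a[0]:a[1]][(m>.05)&(m<.2)]
    if len(Y): print("finger",Y.min(0),Y.max(0))
go(-.114,.030,.22)
E
```

```text
1.95 box mm [-114.    28.5] 218.4 F [-0.4   0.48  0.39] w 0.590144796274066 [ 22.   5.  81.   0.  94. -55.]
carton z [ 69.13328326  98.77315272 255.90206357] x [-148.19444965  -23.3793644 ] y [-20.11772634  25.76844268]
deck x [-142.44163843] y [-36.04033355  40.19872183]
lever end -206.62457314635208 [175.92443371 394.56299302] y [37.02674543 68.04714781]
finger [-151.1521523    -1.74630254  254.27418204] [-127.12511798   13.81466589  310.90949562]
finger [-152.19446122   60.00617597  254.78061226] [-127.23267415   75.89735321  310.49513148]
shift [-0.     0.015 -0.016] turn [-0.006 -0.009  0.   ]
```

```bash
python3 -m pendant '[{"dx":0,"dy":0.035,"dz":0.1,"ax":0,"ay":0,"az":0},{"dx":0,"dy":0.035,"dz":0.2,"ax":0,"ay":0,"az":0},{"dx":0,"dy":0.035,"dz":0.3,"ax":0,"ay":0,"az":0},{"dx":0,"dy":0.035,"dz":0.4,"ax":0,"ay":0,"az":0},{"dx":0,"dy":0.035,"dz":0.5,"ax":0,"ay":0,"az":0},{"dx":0,"dy":0.035,"dz":0.6,"ax":0,"ay":0,"az":0},{"dx":0,"dy":0.035,"dz":0.6,"ax":0,"ay":0,"az":0}]'>/dev/null; python3 - <<'E'
from h import *
where()
s=bot.state(); p,D=bot.read_camera("wrist"); cv2.imwrite("pics/w2.png",p[150:390,180:460,::-1].repeat(2,0).repeat(2,1))
E
```

```text
2.65 box mm [-113.6   32.3] 159.4 F [1.03 0.02 1.05] w 0.5917297509164583 [ 22.   7.  86.  -0.  88. -54.]
```

View pics/w2.png

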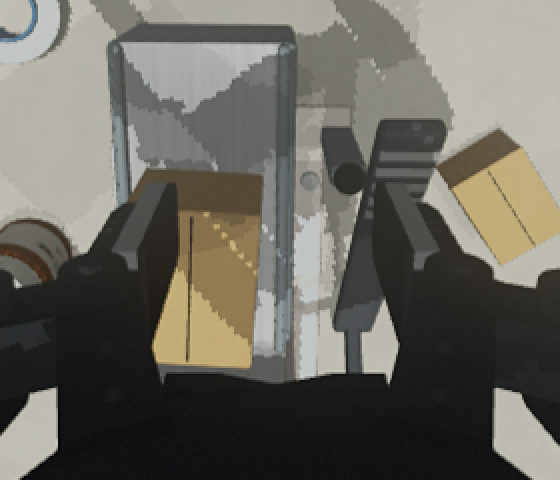

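The finger rests on the lever bar at crop (395,210), and the other finger is behind the carton. I continue down, backing off 5 mm for clearance.

```bash
python3 -m pendant '[{"dx":0.05,"dy":0,"dz":0.1,"ax":0,"ay":0,"az":0},{"dx":0.05,"dy":0,"dz":0.2,"ax":0,"ay":0,"az":0},{"dx":0.05,"dy":0,"dz":0.3,"ax":0,"ay":0,"az":0},{"dx":0.05,"dy":0,"dz":0.4,"ax":0,"ay":0,"az":0},{"dx":0.05,"dy":0,"dz":0.5,"ax":0,"ay":0,"az":0},{"dx":0.05,"dy":0,"dz":0.6,"ax":0,"ay":0,"az":0},{"dx":0.05,"dy":0,"dz":0.7,"ax":0,"ay":0,"az":0},{"dx":0.05,"dy":0,"dz":0.74,"ax":0,"ay":0,"az":0},{"dx":0.05,"dy":0,"dz":0.74,"ax":0,"ay":0,"az":0}]'>/dev/null; python3 -c "
from h import *
where()"
```

```text
3.6 box mm [-118.4   32.2] 86.6 F [ 2.19 -1.11  3.97] w 0.5873322008343896 [ 23.   9.  91.  -0.  79. -54.]
```

```bash
python3 -m pendant '[{"dx":0,"dy":0,"dz":0.03,"ax":0,"ay":0,"az":0},{"dx":0,"dy":0,"dz":0.06,"ax":0,"ay":0,"az":0},{"dx":0,"dy":0,"dz":0.07,"ax":0,"ay":0,"az":0},{"dx":0,"dy":0,"dz":0.07,"ax":0,"ay":0,"az":0}]'>/dev/null; python3 - <<'E'
from h import *
where()
s=bot.state(); p,D=bot.read_camera("wrist"); cv2.imwrite("pics/w3.png",p[150:390,180:460,::-1].repeat(2,0).repeat(2,1))
E
```

```text
4.0 box mm [-118.2   32.7] 80.5 F [ 2.41 -0.94  3.52] w 0.5876257943544206 [ 23.  10.  92.   0.  79. -54.]
```

View pics/w3.png

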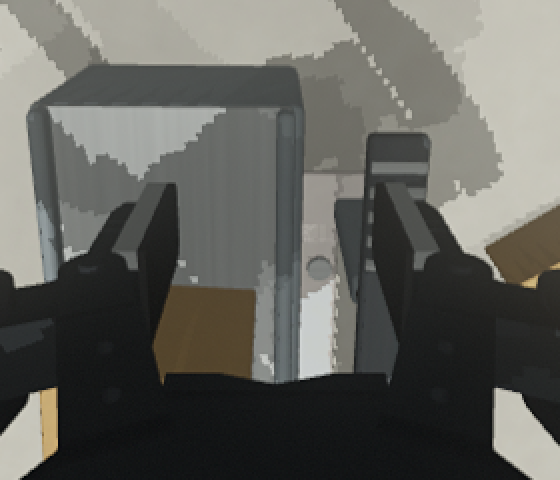

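```bash
python3 -m pendant '[{"dx":0,"dy":0,"dz":0.02,"ax":0,"ay":0,"az":0},{"dx":-0.04,"dy":0,"dz":0.02,"ax":0,"ay":0,"az":0},{"dx":-0.08,"dy":0,"dz":0.02,"ax":0,"ay":0,"az":0},{"dx":-0.12,"dy":0,"dz":0.02,"ax":0,"ay":0,"az":0},{"dx":-0.16,"dy":0,"dz":0.02,"ax":0,"ay":0,"az":0},{"dx":-0.2,"dy":0,"dz":0.02,"ax":0,"ay":0,"az":0},{"dx":-0.24,"dy":0,"dz":0.02,"ax":0,"ay":0,"az":0},{"dx":-0.28,"dy":0,"dz":0.02,"ax":0,"ay":0,"az":0},{"dx":-0.32,"dy":0,"dz":0.02,"ax":0,"ay":0,"az":0},{"dx":-0.36,"dy":0,"dz":0.02,"ax":0,"ay":0,"az":0},{"dx":-0.4,"dy":0,"dz":0.02,"ax":0,"ay":0,"az":0},{"dx":-0.4,"dy":0,"dz":0.02,"ax":0,"ay":0,"az":0}]'>/dev/null; python3 - <<'E'
from h import *
where()
p,D=bot.read_camera("wrist");q,D=bot.read_camera("scene"); cv2.imwrite("pics/w4.png",np.hstack([p[150:390,180:460,::-1].repeat(2,0).repeat(2,1)[:,100:460],cv2.resize(q[120:240,320:430,::-1],(440,480))]))
E
```

```text
5.25 box mm [-77.4  32.7] 78.6 F [-0.4  -0.54  4.22] w 0.586197131101676 [ 20.  13.  88.  -0.  79. -56.]
```

View pics/w4.png

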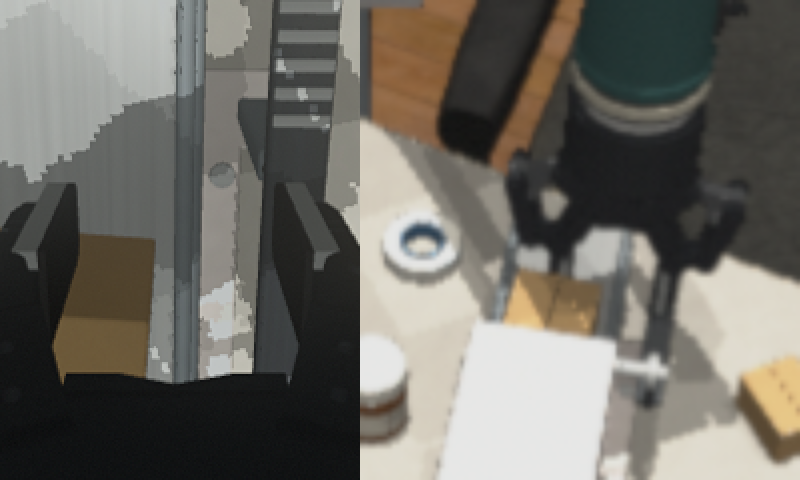

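The carton's rear face at (118,240) is at the fingertip, the lever is level and held, and nothing else has been touched. I continue pushing.

```bash
python3 -m pendant '[{"dx":-0.04,"dy":0,"dz":0,"ax":0,"ay":0,"az":0},{"dx":-0.08,"dy":0,"dz":0,"ax":0,"ay":0,"az":0},{"dx":-0.12,"dy":0,"dz":0,"ax":0,"ay":0,"az":0},{"dx":-0.16,"dy":0,"dz":0,"ax":0,"ay":0,"az":0},{"dx":-0.2,"dy":0,"dz":0,"ax":0,"ay":0,"az":0},{"dx":-0.24,"dy":0,"dz":0,"ax":0,"ay":0,"az":0},{"dx":-0.28,"dy":0,"dz":0,"ax":0,"ay":0,"az":0},{"dx":-0.32,"dy":0,"dz":0,"ax":0,"ay":0,"az":0},{"dx":-0.36,"dy":0,"dz":0,"ax":0,"ay":0,"az":0},{"dx":-0.4,"dy":0,"dz":0,"ax":0,"ay":0,"az":0},{"dx":-0.4,"dy":0,"dz":0,"ax":0,"ay":0,"az":0}]'>/dev/null; python3 - <<'E'
from h import *
where()
p,D=bot.read_camera("wrist");q,D=bot.read_camera("scene"); cv2.imwrite("pics/w5.png",np.hstack([p[150:390,180:460,::-1].repeat(2,0).repeat(2,1)[:,100:460],cv2.resize(q[120:240,320:430,::-1],(440,480))]))
E
```

```text
6.45 box mm [-37.4  32.7] 78.7 F [-1.44  0.29  5.91] w 0.5881628227453958 [ 18.  17.  83.  -0.  80. -58.]
```

View pics/w5.png

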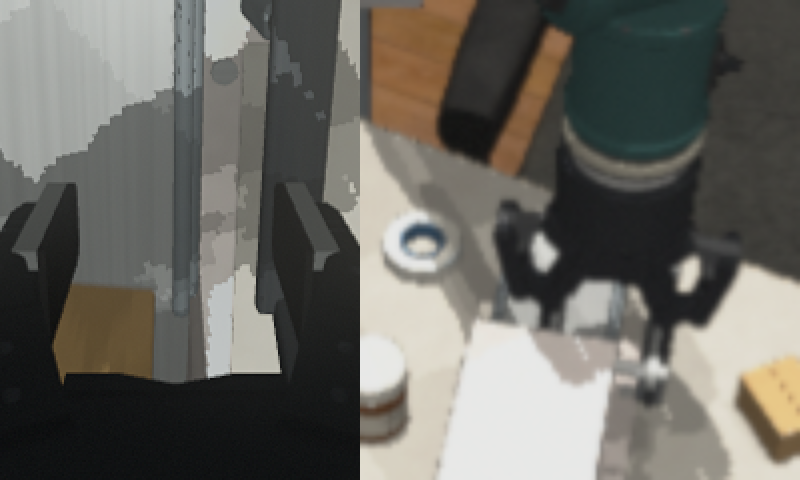

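The carton's rear top edge at (105,288) has moved past the fingertip and it seems to be tipping. I push a little further and wait.

```bash
python3 -m pendant '[{"dx":-0.03,"dy":0,"dz":0,"ax":0,"ay":0,"az":0},{"dx":-0.06,"dy":0,"dz":0,"ax":0,"ay":0,"az":0},{"dx":-0.08,"dy":0,"dz":0,"ax":0,"ay":0,"az":0},{"dx":-0.08,"dy":0,"dz":0,"ax":0,"ay":0,"az":0},{"dx":-0.08,"dy":0,"dz":0,"ax":0,"ay":0,"az":0},{"dx":-0.08,"dy":0,"dz":0,"ax":0,"ay":0,"az":0},{"dx":-0.08,"dy":0,"dz":0,"ax":0,"ay":0,"az":0},{"dx":-0.08,"dy":0,"dz":0,"ax":0,"ay":0,"az":0}]'>/dev/null; python3 - <<'E'
from h import *
where()
p,D=bot.read_camera("wrist"); cv2.imwrite("pics/w6.png",p[150:390,180:460,::-1].repeat(2,0).repeat(2,1))
E
```

```text
7.35 box mm [-30.2  32.7] 78.6 F [-2.63  0.41  4.65] w 0.591258503363688 [ 18.  18.  82.  -0.  80. -59.]
```

View pics/w6.png

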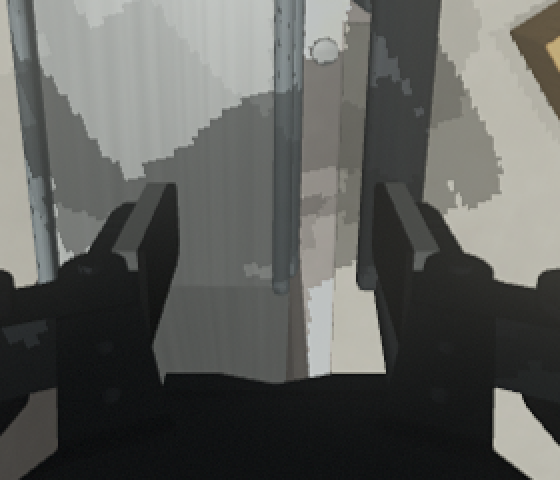

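The carton has left the deck: the empty chute shows beyond the sill at row 288, and the lever is still down. I slide back along the lever, then release it.

```bash
python3 -m pendant '[{"dx":0.1,"dy":0,"dz":0,"ax":0,"ay":0,"az":0},{"dx":0.2,"dy":0,"dz":0,"ax":0,"ay":0,"az":0},{"dx":0.3,"dy":0,"dz":0,"ax":0,"ay":0,"az":0},{"dx":0.4,"dy":0,"dz":0,"ax":0,"ay":0,"az":0},{"dx":0.5,"dy":0,"dz":0,"ax":0,"ay":0,"az":0},{"dx":0.6,"dy":0,"dz":0,"ax":0,"ay":0,"az":0},{"dx":0.7,"dy":0,"dz":0,"ax":0,"ay":0,"az":0},{"dx":0.8,"dy":0,"dz":0,"ax":0,"ay":0,"az":0},{"dx":0.86,"dy":0,"dz":0,"ax":0,"ay":0,"az":0},{"dx":0.86,"dy":0,"dz":0,"ax":0,"ay":0,"az":0}]'|grep force; python3 - <<'E'
from h import *
where()
s=bot.state();p,D=bot.read_camera("wrist"); q,_=bot.read_camera("scene")
for n,i in (("wrist",p),("scene",q)):
    h=cv2.cvtColor(i,cv2.COLOR_RGB2HSV); m=(h[...,0]>10)&(h[...,0]<28)&(h[...,1]>80)&(h[...,2]>50)
    if n=="scene": m[:,:330]=0;m[:,445:]=0; m[:165]=0;m[300:]=0
    else: m[:,:240]=0;m[:,330:]=0;m[:200]=0
    print(n,m.sum(),np.argwhere(m).mean(0) if m.any() else '')
E
```

```text
contact_force: [1.8, 0.2, 2.3]
gripper_force: 1.7
8.4 box mm [-116.6   32.7] 78.3 F [1.81 0.15 2.32] w 0.591845954987458 [ 22.  10.  92.  -0.  78. -54.]
wrist 0 
scene 399 [221.50125313 425.45112782]
```

```bash
python3 -m pendant '[{"dx":0,"dy":0,"dz":-0.1,"ax":0,"ay":0,"az":0},{"dx":0,"dy":0,"dz":-0.2,"ax":0,"ay":0,"az":0},{"dx":0,"dy":0,"dz":-0.3,"ax":0,"ay":0,"az":0},{"dx":0,"dy":0,"dz":-0.4,"ax":0,"ay":0,"az":0},{"dx":0,"dy":0,"dz":-0.5,"ax":0,"ay":0,"az":0},{"dx":0,"dy":0,"dz":-0.6,"ax":0,"ay":0,"az":0},{"dx":0,"dy":0,"dz":-0.7,"ax":0,"ay":0,"az":0},{"dx":0,"dy":0,"dz":-0.8,"ax":0,"ay":0,"az":0},{"dx":0,"dy":0,"dz":-0.9,"ax":0,"ay":0,"az":0},{"dx":0,"dy":0,"dz":-1,"ax":0,"ay":0,"az":0}]'>/dev/null; python3 -m pendant '[{"dx":0,"dy":0,"dz":-0.1,"ax":0,"ay":0,"az":0},{"dx":0,"dy":0,"dz":-0.3,"ax":0,"ay":0,"az":0},{"dx":0,"dy":0,"dz":-0.5,"ax":0,"ay":0,"az":0},{"dx":0,"dy":0,"dz":-0.7,"ax":0,"ay":0,"az":0},{"dx":0.3,"dy":0,"dz":-0.9,"ax":0,"ay":0,"az":0},{"dx":0.7,"dy":0,"dz":-0.9,"ax":0,"ay":0,"az":0},{"dx":1,"dy":0,"dz":-0.9,"ax":0,"ay":0,"az":0},{"dx":1,"dy":0,"dz":-0.9,"ax":0,"ay":0,"az":0},{"dx":1,"dy":0,"dz":-0.9,"ax":0,"ay":0,"az":0}]'>/dev/null; python3 - <<'E'
from h import *
where()
p,D=bot.read_camera("wrist");q,D=bot.read_camera("scene"); cv2.imwrite("pics/w7.png",np.hstack([cv2.resize(p[200:400,180:460,::-1],(392,280)),cv2.resize(q[130:310,310:450,::-1],(400,514))[:280]]) )
g=lambda P:np.r_[Q@np.array(P[:2])+t,P[2]]
print("shut lever in scene",proj("scene",g((-.127,.062,.193))))
E
```

```text
10.4 box mm [-217.2   32.6] 268.4 F [-0.2   0.44  0.51] w 0.5880445092333944 [ 30.  -4.  85.   0. 100. -47.]
shut lever in scene [[402.62656653 145.48643115]]
```

View pics/w7.png

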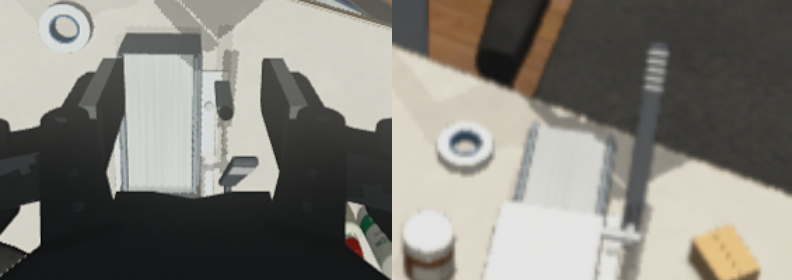

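The deck is empty and the lever tip is at scene (402,146), which matches the shut prediction of (402.6,145.5). The arm is clear, so I hand in.

```bash
python3 -c "
from station import bot
print(bot.close_job())"
```

```text
the job is handed in; nothing more can be done
None
```

The job is handed in, but no verdict came back: I pushed the carton over the sill and it slid out of sight down the chute with the lever held down, then I let the lever up to its shut position, with the arm clear; I did not see the carton's resting place inside the box.

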